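# Grade two walnuts on the sorting ramp

### The job

Take the scoop by its upright handle, carry it with both walnuts in it to the wooden sorting ramp and tip them out over the ramp's high end, so that they roll down and the small walnut drops into the first, narrow hole and the large one into the second, wide hole. Then set the empty scoop upright back on the table, clear of the ramp, and let go. Leave the mug, garlic, egg timer and matchbox where they stand.

Things in the scene. Friction and masses are not known exactly. Their poses are not given: they have to be found in the camera images.
- scoop: Aluminium scoop, 58 mm wide, 0.15 kg, with an upright wooden post 30 x 30 mm, 122 mm tall, at its back. Origin: underside, below the post. z up, open nose to -x. Its floor rises 12 degrees from the post to the nose, no lip; side walls 36 mm above it, to 63 mm at the nose. Holds both walnuts; carry level and smoothly. Tipped nose-down well past 12 degrees (30 is ample) they roll out.
- scoop_handle (a point): Where to grip the scoop: on the axis of the square post, 95 mm above the scoop's underside; axes as the scoop's. The post can be gripped from above across either pair of faces.
- scoop_nose (a point): Middle of the floor's front edge at the scoop's nose, 112 mm in front of the post's axis and 28 mm above the underside; walnuts leave here.
- small_walnut: The small walnut, a brown ball 28 mm in diameter, lying in the scoop. Origin: its centre.
- large_walnut: The large walnut, a brown ball 44 mm in diameter, lying in the scoop. Origin: its centre.
- sorter: Fixed wooden ramp, 335 x 146 mm: a V trough 124 mm wide inside, falling 14 degrees to its -x. Origin: on the table below the middle of the head (high end); z up, x uphill. Head: x = 55 to -60 mm, bottom closed; then open 36 mm wide (to x = -145), then 54 mm (to -245). Side boards rise to 172 mm at the head's middle, 187 at its back; back board 152 mm. A ball rolls on until a hole fits it.
- sorter_head (a point): Bottom of the V trough in the middle of the ramp's head, 100 mm above the table: tip the walnuts out above this point; axes as the sorter's.
- small_hole (a point): Centre of the floor of the first, narrow hole (pocket 36 mm wide, 80 mm long), 10 mm above the table, 102.5 mm downhill of the head's middle. The small walnut belongs here.
- large_hole (a point): Centre of the floor of the second, wide hole (pocket 54 mm wide, 97 mm long), 10 mm above the table, 195 mm downhill of the head's middle. The large walnut belongs here.
- mug: Bystander: a white mug with a pink band, 79 x 114 x 96 mm; origin under its middle.
- garlic: Bystander: a garlic bulb, 60 mm; origin under its middle.
- egg_timer: Bystander: a red kitchen timer, 66 x 66 x 64 mm; origin under its middle.
- matchbox: Bystander: a matchbox, 36 x 54 x 14 mm; origin under its middle.
Mind the look-alikes: they are no part of the job. Leave any purple look-alike of the scoop alone.

How it is judged:
On the way, in this order (a step that is already met when the one before it is completed fails the run):
1. the scoop is lifted with both walnuts in it (height (world z) of scoop_handle above 0.16 m and x of small_walnut in the frame of scoop between -0.115 and -0.01 m and y of small_walnut in the frame of scoop between -0.027 and 0.027 m and z of small_walnut in the frame of scoop between 0.01 and 0.08 m and x of large_walnut in the frame of scoop between -0.115 and -0.01 m and y of large_walnut in the frame of scoop between -0.027 and 0.027 m and z of large_walnut in the frame of scoop between 0.01 and 0.08 m), for 0.1 s.
2. the scoop is tipped (over 18 degrees) with its nose above the ramp's head (angle between scoop's own z axis and vertical above 0.31 rad and horizontal distance between scoop_nose and sorter_head below 0.06 m and height (world z) of scoop_nose above 0.1 m), for 0.1 s.
At the end, for the whole second after the job is handed in: Small walnut in the pocket of the first, narrow hole, large walnut in that of the second, wide hole (anywhere in it, centre at most 45 mm above the table); the scoop stands released, at rest and upright (within 8 degrees) on the table, not touching the ramp (x of small_walnut in the frame of sorter between -0.145 and -0.06 m and y of small_walnut in the frame of sorter between -0.02 and 0.02 m and z of small_walnut in the frame of sorter between 0.01 and 0.045 m and x of large_walnut in the frame of sorter between -0.245 and -0.145 m and y of large_walnut in the frame of sorter between -0.03 and 0.03 m and z of large_walnut in the frame of sorter between 0.015 and 0.045 m and angle between scoop's own z axis and vertical below 0.15 rad and height (world z) of scoop between -0.01 and 0.012 m and contact force between scoop and sorter below 0.1 N and linear speed of scoop below 0.03 m/s).
It fails at once if the mug is moved by more than 40 mm or knocked over (distance of mug from where it was at the start of the episode above 0.04 m or angle between mug's own z axis and vertical above 0.6 rad).
It fails at once if the garlic is moved by more than 40 mm or knocked over (distance of garlic from where it was at the start of the episode above 0.04 m or angle between garlic's own z axis and vertical above 0.6 rad).
It fails at once if the egg timer is moved by more than 40 mm or knocked over (distance of egg_timer from where it was at the start of the episode above 0.04 m or angle between egg_timer's own z axis and vertical above 0.6 rad).
It fails at once if the matchbox is moved by more than 40 mm or knocked over (distance of matchbox from where it was at the start of the episode above 0.04 m or angle between matchbox's own z axis and vertical above 0.6 rad).
It also fails if it takes over 51 s, if anything falls off the work surface, if the arm or the gripper's body presses on something with over 40 N, if the wrist force passes 120 N, or if a joint passes its speed limit or range.

### The arm

A 7-joint arm with a two-finger parallel gripper is mounted at the origin on a cart in front of the work surface, level with it; the furniture and walls round the work are solid. World frame = base frame: x ahead of the robot, y to its left, z up, the work surface at z = 0. Lengths are in m, angles in rad, forces in N, time in s.
With the tool pointing down it reaches from about 0.35 to 0.9 m from the base axis. Payload 8.1 kg.
Tool frame: the origin (TCP) lies at the very end of the fingers, on their centre line; the grasp point (between the pads) lies arm.hold_point_z behind it (arm.hold_point_z is the distance from the TCP to the grasp point, in m); z points along the fingers, y is the line along which they close (so a half turn about z gives the same grasp; the last joint's range is limited). The gripper opens to 92 mm and grips with 3 to 60 N. Pads are 19 mm wide; open, the fingers measure 130 mm over their backs; the gripper's body (75 mm by 190 mm) begins 47 mm behind the grasp point.
Start: joints at [-1.355, 0.434, 0.025, 1.573, -0.012, 1.134, -0.075], TCP at [0.196, 0.594, 0.227] pointing down, gripper open.
Joint ranges: [-2.62, 2.62], [-0.44, 2.09], [-1.27, 1.32], [0.08, 2.57], [-1.32, 4.46], [0.12, 2], [-2.74, 2.74]. Speed limits (rad/s): [2.22, 2.22, 3.01, 3.01, 3.14, 3.14, 3.14].

### API

Orientations are given as a rotation vector (axis times angle).
In Python, from cell import arm, vision, job, cut_out gives the robot as it stands. The module is installed in compiled form; this text tells all that it offers.
- The arm moves only by the tool play_rows, never from a script. Its argument "increments" is text: rows parted by semicolons, each of 5 numbers parted by spaces: the shift along the tool's x, y, z in cm, then the turn about the tool's z in degrees, then the opening, from -1 (shut) to 1 (fully open), so that 0 is half open. A call has 1 to 5 rows; each row shifts and turns the commanded pose from where the row before left it, along the tool's axes as they then stand; what a row does not reach is not made up. A row lasts 1/12 s, in which the tool goes at most 41.7 mm and 7.16 degrees, less where a joint would pass 70% of its speed; a pose out of reach is approached as far as the arm can. A call is refused whole if a number of a shift passes 4.17 or a number of a turn 7.16, either way. A call with a gripper value outside its range is refused whole. The fingers move at their own pace and stop on an object; "grip_force" is the grip in N (left out, the last holds). Time passes only in rows, so rows that do not move let the fingers close. It gives the time, the measured TCP pose, the force, the opening and the grip force at its end, in the units of the state.
- arm.observe(): the state, without advancing time (a new reading comes with each control period).
- vision.get_image(name): name is "scene" or "side" or "wrist"; returns a dict with "frame" (480x640x3 uint8, red, green, blue), "z_map" (480x640 float32, m along the optical axis (not along the pixel's ray), 0 where there is no reading), "mtx" (3x3 intrinsics, pixels), "distortion" ([k1, k2, p1, p2, k3] as OpenCV has them; the pictures are not rectified), "cam_to_world" (4x4, takes a point from camera to world coordinates). Camera axes: x right, y up, looking along -z (the intrinsics and any distortion apply to the point x, -y, -z); pixel columns grow to the right and rows downward; lengths in m; the calibration is good to about 2 mm. A picture is of the moment at which its call begins.
- job.sign_off(): hands the job in; it is judged then, once.
Trained networks look in a picture, given as the dict that the camera call returned (one of the last four; its "shot" number tells which), for a name from the list of things; names that differ only in an ending like _2 or _b are one class to them, and where a whole thing is asked for, a point or a joint stands for the part that bears it (a point fixed in the world has none). Each returns a list of dicts, best first, with "confidence" (0 to 1); they miss things now and then, are a little off and sometimes report something else, mostly with a low value. They report only what shows in the picture. A call takes as long as a camera call. They do not tell look-alikes from the thing itself.
- cut_out(query, picture): "mask" (480x640 bool, what is visible of it) and "point" ([row, column] in pixels, amid what is visible of it).
The state is a dict: "clock": time; "joints": joint angles; "dq": joint speeds; "joint_efforts": joint torques, N m; "position": TCP position; "ee_rot": TCP orientation; "force": force on the tool from outside, world axes, zero at the start; "ft_torque": the same for the moment, N m; "width": opening from 0.0 (shut) to 1.0 (fully open); "gripper_force": force on a finger pad.
Only numpy, scipy, OpenCV 4.12 (cv2) and the standard library are available. Lean on these libraries where they do the work, as an engineer would, in place of code of your own. Each camera call takes 0.05 s, during which the arm holds its last target. There are 200 camera calls.

## Working session

There is one attempt and no reset: what is moved stays moved. The work goes in short steps, Python scripts to look and compute and a tool call to move; the robot and the scene stay as the last step left them, time stands still between calls to the robot, and variables do not carry over. Pictures are saved under pics/ and viewed, at most 10 in all, crops included, and the job is handed in when it is done.

Besides the shell and the picture viewer there is one more tool, called as name(argument=value, ...) on one line, values as JSON. play_rows: Moves the arm, as the interface text tells. Its arguments: {"type":"object","properties":{"increments":{"type":"string"},"grip_force":{"type":"number"}},"required":["increments"]}

```bash
mkdir -p pics; cat > h.py <<'E'
import numpy as np, cv2
from cell import arm, vision, job, cut_out
from scipy.spatial.transform import Rotation as R
def cloud(p):
    z=p["z_map"].astype(float); h,w=z.shape
    uv=np.stack(np.meshgrid(np.arange(w),np.arange(h)),-1).reshape(-1,1,2).astype(float)
    n=cv2.undistortPoints(uv,np.array(p["mtx"],float),np.array(p["distortion"],float)).reshape(h,w,2)
    c=np.stack([n[...,0]*z,-n[...,1]*z,-z,np.ones_like(z)],-1)
    q=(c@np.array(p["cam_to_world"]).T)[...,:3]; q[z==0]=np.nan
    return q
def save(p,name): cv2.imwrite("pics/"+name,p["frame"][...,::-1])
E
python3 - <<'E'
from h import *
s=arm.observe(); print({k:np.round(v,3) for k,v in s.items()}, arm.hold_point_z)
a=[]
for n in("scene","side"):
    p=vision.get_image(n); q=cloud(p); save(p,n+"0.png")
    print(n,np.round(p["cam_to_world"],2).tolist())
    for t in("scoop","small_walnut","large_walnut","sorter","mug","garlic","egg_timer","matchbox"):
        for d in cut_out(t,p)[:3]:
            m=d["mask"]; print(t,round(d["confidence"],2),np.round(d["point"]),m.sum(),np.round(np.nanmedian(q[m],0),3),np.round(np.nanmin(q[m],0),3),np.round(np.nanmax(q[m],0),3))
E
```

```text
{'clock': np.float64(0.0), 'joints': array([-1.355,  0.435,  0.025,  1.574, -0.012,  1.134, -0.075]), 'dq': array([-0.001, -0.   , -0.   ,  0.001,  0.002,  0.001, -0.   ]), 'joint_efforts': array([-0.0000e+00, -6.6785e+01,  9.8500e-01, -3.1446e+01, -6.1000e-02,
        4.3000e-02,  0.0000e+00]), 'position': array([0.196, 0.593, 0.226]), 'ee_rot': array([-4.990e-01, -3.102e+00,  3.000e-03]), 'force': array([-1.286, -0.028,  0.565]), 'ft_torque': array([0.019, 0.037, 0.101]), 'gripper_force': np.float64(0.0), 'width': np.float64(1.0)} 0.0188
scene [[0.85, 0.23, -0.47, -0.17], [-0.52, 0.4, -0.75, -0.87], [0.01, 0.89, 0.46, 0.78], [0.0, 0.0, 0.0, 1.0]]
scoop 0.8 [214. 186.] 812 [0.359 0.646 0.044] [ 0.335  0.63  -0.002] [0.399 0.771 0.125]
scoop 0.78 [254. 258.] 1395 [0.442 0.373 0.044] [ 0.36   0.334 -0.003] [0.535 0.509 0.124]
scoop 0.73 [222. 240.] 982 [0.472 0.556 0.044] [ 0.45   0.457 -0.004] [0.595 0.858 0.126]
large_walnut 0.61 [247. 258.] 116 [0.434 0.373 0.05 ] [0.417 0.352 0.04 ] [0.459 0.392 0.06 ]
sorter 0.7 [306. 342.] 12795 [0.454 0.027 0.089] [ 0.292 -0.102 -0.002] [0.728 
[... 792 characters left out ...]
.] 181 [0.437 0.388 0.051] [0.418 0.372 0.035] [0.461 0.4   0.06 ]
sorter 0.56 [221. 357.] 5791 [0.505 0.068 0.102] [ 0.235 -0.264 -0.002] [0.662 0.609 0.454]
mug 0.73 [181. 317.] 422 [ 0.736 -0.098  0.073] [ 0.636 -0.174  0.006] [0.765 0.041 0.15 ]
mug 0.34 [261. 254.] 365 [0.684 0.332 0.034] [ 0.663  0.255 -0.001] [0.748 0.352 0.06 ]
garlic 0.73 [264. 255.] 311 [0.683 0.334 0.035] [0.663 0.298 0.011] [0.716 0.352 0.056]
garlic 0.45 [292. 230.] 640 [0.66  0.462 0.041] [ 0.639  0.38  -0.001] [0.701 0.481 0.068]
egg_timer 0.94 [292. 234.] 699 [0.66  0.461 0.039] [ 0.639  0.371 -0.002] [0.741 0.481 0.068]
matchbox 0.49 [274. 394.] 191 [0.353 0.165 0.015] [0.334 0.132 0.002] [0.375 0.185 0.019]
```

View pics/scene0.png

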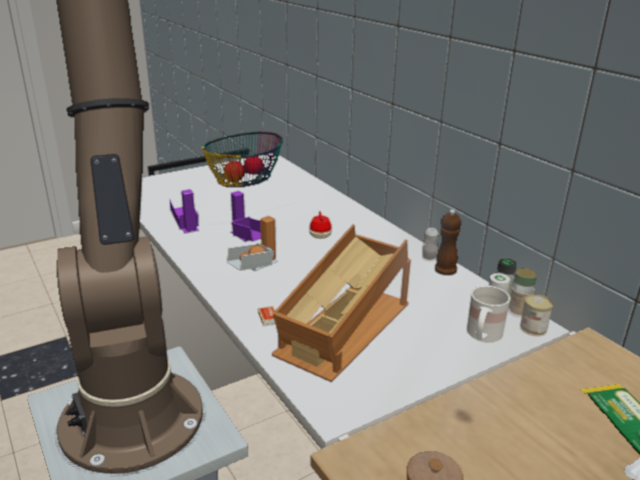

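View pics/side0.png

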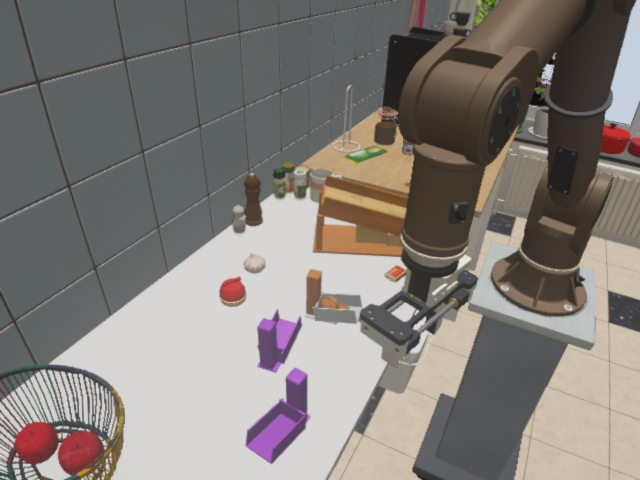

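Scene view: the aluminium scoop with the wooden post is at (262,245). The look-alikes are purple, at (186,214) and (240,215). The ramp is at (342,306). Next I'll build a top-down map to get both poses.

```bash
python3 - <<'E'
from h import *
P=[];C=[]
for n in("scene","side"):
    p=vision.get_image(n); q=cloud(p)
    P.append(q.reshape(-1,3));C.append(p["frame"].reshape(-1,3))
    if n=="scene": cv2.imwrite("pics/crop.png",cv2.resize(p["frame"][190:290,200:300,::-1],None,fx=4,fy=4,interpolation=3))
q=np.vstack(P);c=np.vstack(C);ok=np.isfinite(q).all(1);q=q[ok];c=c[ok]
np.savez("c.npz",q=q,c=c)
# topdown 1px=1.25mm: x 0.2..0.85 up, y 0.55..-0.2 right
s=800
k=(q[:,0]>.2)&(q[:,0]<.85)&(q[:,1]>-.2)&(q[:,1]<.55)&(q[:,2]<.25)&(q[:,2]>-.02)
q=q[k];c=c[k];o=np.argsort(q[:,2]);q=q[o];c=c[o]
im=np.zeros((520,600,3),np.uint8);
r=((.85-q[:,0])*s).astype(int).clip(0,519);l=((.55-q[:,1])*s).astype(int).clip(0,599)
for a in(0,1):
  for b in(0,1): im[(r+a).clip(0,519),(l+b).clip(0,599)]=c
cv2.imwrite("pics/top.png",im[...,::-1])
E
```

```text
(no output)
```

View pics/top.png

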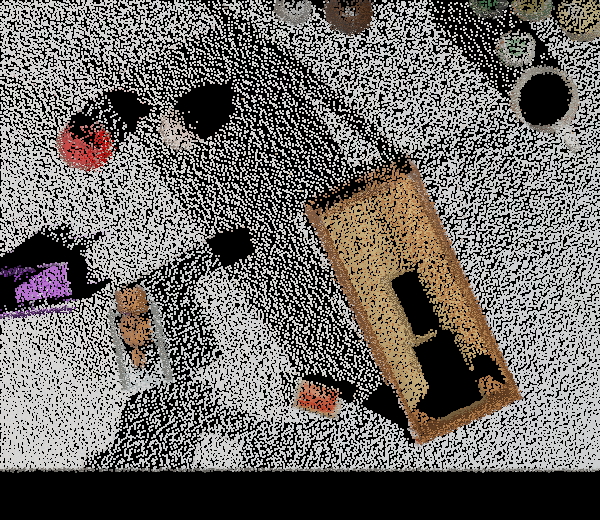

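View pics/crop.png

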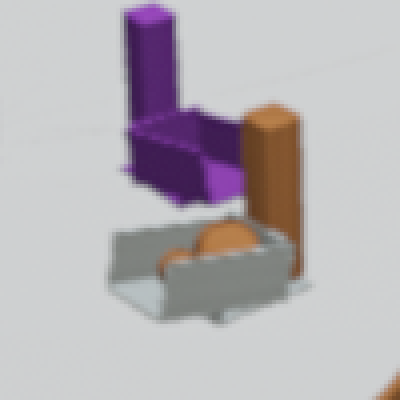

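Crop: aluminium scoop with brown post, the large walnut next to the post and the small one ahead of it; this is the right one. Top view: post at about (130,298) with the nose toward -x. Ramp high end at (360,186), low end at (467,418). Now the exact fits.

```bash
python3 - <<'E'
from h import *
d=np.load("c.npz");q=d["q"];c=d["c"].astype(int)
# sorter
k=(q[:,0]>.28)&(q[:,0]<.67)&(q[:,1]>-.13)&(q[:,1]<.18)&(q[:,2]>.07)&(q[:,2]<.2)&((c[:,0]-c[:,2])>30)
rc=cv2.minAreaRect(q[k][:,:2].astype(np.float32));print("rect",rc)
b=cv2.boxPoints(rc);print(b)
yaw=np.radians(24.8)
for yaw in np.radians([23,24,25,26,27]):
    u=np.array([np.cos(yaw),np.sin(yaw)]);v=np.array([-u[1],u[0]])
    a=q[k][:,:2]@u;w=q[k][:,:2]@v
    print(np.degrees(yaw),np.percentile(a,[.2,99.8]),np.percentile(w,[.3,99.7]),np.ptp(np.percentile(w,[.3,99.7])))
# post
k=(abs(q[:,0]-.4775)<.04)&(abs(q[:,1]-.3875)<.04)&(q[:,2]>.075)&(q[:,2]<.13)
rp=cv2.minAreaRect(q[k][:,:2].astype(np.float32));print("post",rp,k.sum())
t=k&(q[:,2]>.12);print("top",q[t].mean(0),np.ptp(q[t],0),t.sum())
# walls: grey pts
k=(q[:,0]>.34)&(q[:,0]<.47)&(abs(q[:,1]-.375)<.06)&(q[:,2]>.04)&(q[:,2]<.07)&(abs(c[:,0]-c[:,2])<30)
x=q[k]
for s in(1,-1):
    m=(x[:,1]-.375-(x[:,0]-.42)*.2)*s>0.015
    f=cv2.fitLine(x[m][:,:2].astype(np.float32),cv2.DIST_HUBER,0,.01,.01).ravel();print("wall",f,np.degrees(np.arctan(f[1]/f[0])),m.sum())
s=arm.observe();print(R.from_rotvec(s["ee_rot"]).as_matrix().round(3))
E
```

```text
rect ((0.47124212980270386, 0.033173538744449615), (0.3285668194293976, 0.14911411702632904), 24.991552352905273)
[[ 0.29084134  0.03134261]
 [ 0.35383976 -0.10380997]
 [ 0.6516429   0.03500447]
 [ 0.5886445   0.17015705]]
23.0 [0.2841952  0.60701611] [-0.22734043 -0.07730213] 0.15003830149976122
24.000000000000004 [0.28161806 0.60464889] [-0.23294142 -0.08764474] 0.14529668013029093
25.0 [0.27870511 0.60228758] [-0.24113593 -0.09714766] 0.14398827484600157
26.0 [0.27522487 0.59994974] [-0.25153836 -0.10503856] 0.14649979578516498
27.0 [0.27153326 0.59700433] [-0.26172463 -0.11183011] 0.1498945267493308
post ((0.4747985005378723, 0.3859097957611084), (0.03538491949439049, 0.03827570751309395), 7.758157253265381) 629
top [0.47486566 0.38790112 0.12224147] [0.03257812 0.03356579 0.00519079] 152
wall [0.9853479  0.17055638 0.39541912 0.39969316] 9.8201685 383
wall [0.9796593  0.20066787 0.41537553 0.3475652 ] 11.576016 378
[[-0.95   0.314  0.   ]
 [ 0.314  0.95   0.   ]
 [-0.     0.    -1.   ]]
```

play_rows(increments="0 0 0 -5.8 1;0 0 0 -5.8 1;0 0 0 -5.8 1;0 0 0 -5.8 1;0 0 0 -5.8 1")

```text
clock: 1.42
position: [0.1959, 0.5935, 0.2268]
ee_rot: [-0.302, 3.127, 0.0]
force: [-0.3, 0.0, 0.7]
width: 0.998
gripper_force: 0.0
```

play_rows(increments="-2.36 -2.55 0 0 1;-2.36 -2.55 0 0 1;-2.36 -2.55 0 0 1;-2.36 -2.55 0 0 1;-2.36 -2.55 0 0 1")

```text
clock: 1.83
position: [0.3368, 0.4891, 0.2269]
ee_rot: [-0.294, 3.128, 0.0]
force: [0.5, 0.3, -0.3]
width: 0.999
gripper_force: 0.0
```

play_rows(increments="-2.36 -2.55 0 0 1;-2.36 -2.55 0 0 1;-2.36 -2.55 0 0 1;-2.36 -2.55 0 0 1;-2.36 -2.55 0 0 1")

```text
clock: 2.25
position: [0.4765, 0.3857, 0.2269]
ee_rot: [-0.294, 3.128, 0.0]
force: [0.5, -0.1, 0.3]
width: 0.999
gripper_force: 0.0
```

play_rows(increments="0 0 0 0 1;0 0 0 0 1;0 0 0 0 1")

```text
clock: 2.5
position: [0.4748, 0.3873, 0.2266]
ee_rot: [0.294, -3.127, -0.001]
force: [0.1, 1.2, 0.6]
width: 0.998
gripper_force: 0.0
```

```bash
cat > m.py <<'E'
from h import *
s=arm.observe();M=R.from_rotvec(s["ee_rot"]).as_matrix();print(s["clock"],s["position"].round(4) if hasattr(s["position"],"round") else s["position"]);print(M.round(3),np.round(s["joints"],2))
E
python3 - <<'E'
from m import *
p=vision.get_image("wrist");save(p,"w1.png");q=cloud(p);c=p["frame"].astype(int)
k=(abs(q[...,0]-.4775)<.04)&(abs(q[...,1]-.3875)<.04)&(q[...,2]>.115)&(q[...,2]<.13)
x=q[k];print(k.sum());
if k.sum()>20:
    print(cv2.minAreaRect(x[:,:2].astype(np.float32)),x.mean(0))
    e=(x[:,:2].max(0)+x[:,:2].min(0))/2
    t=np.append(e,.095)-np.array(s["position"]);print("tool shift of grasp cm",(M.T@(t)*100).round(2))
E
```

```text
2.5 [0.4748 0.3873 0.2266]
[[-0.983 -0.186 -0.001]
 [-0.186  0.983  0.   ]
 [ 0.001  0.001 -1.   ]] [-0.77  0.42  0.    1.6  -0.    1.12  0.99]
1617
((0.4757780134677887, 0.38827773928642273), (0.030575504526495934, 0.029655175283551216), 11.730596542358398) [0.47446616 0.38811831 0.12043972]
tool shift of grasp cm [-0.12  0.07 13.16]
```

play_rows(increments="-0.1 0.1 3 -0.8 1;0 0 3 0 1;0 0 3 0 1;0 0 3 0 1;0 0 2 0 1")

```text
clock: 2.97
position: [0.4735, 0.3889, 0.0841]
ee_rot: [0.32, -3.123, 0.001]
force: [-0.4, -0.0, 0.4]
width: 1.0
gripper_force: 0.0
```

play_rows(increments="0 0 1 0 1;0 0 0 0 1;0 0 0 0 0;0 0 0 0 -0.2;0 0 0 0 -0.3", grip_force=50)

```text
clock: 3.38
position: [0.4768, 0.3891, 0.0785]
ee_rot: [-0.316, 3.123, 0.003]
force: [0.6, 0.1, -0.3]
width: 0.831
gripper_force: 0.0
```

play_rows(increments="0 0 0 0 -0.5;0 0 0 0 -1;0 0 0 0 -1;0 0 0 0 -1;0 0 0 0 -1")

```text
clock: 3.8
position: [0.4761, 0.3881, 0.0769]
ee_rot: [-0.315, 3.126, 0.0]
force: [-0.1, 0.6, -0.3]
width: 0.471
gripper_force: 0.0
```

play_rows(increments="0 0 0 0 -1;0 0 0 0 -1;0 0 0 0 -1")

```text
clock: 4.05
position: [0.476, 0.388, 0.0767]
ee_rot: [0.316, -3.126, 0.0]
force: [0.2, -0.2, 0.5]
width: 0.323
gripper_force: 50.0
```

play_rows(increments="0 0 0 0 -1;0 0 -0.2 0 -1;0 0 -0.4 0 -1;0 0 -0.6 0 -1;0 0 -0.8 0 -1", grip_force=60)

```text
clock: 4.47
position: [0.4758, 0.3878, 0.0969]
ee_rot: [0.316, -3.125, 0.001]
force: [0.6, -0.2, -2.8]
width: 0.321
gripper_force: 60.0
```

play_rows(increments="0 0 -1 0 -1;0 0 -1 0 -1;0 0 -1 0 -1;0 0 -1 0 -1;0 0 -1 0 -1")

```text
clock: 4.88
position: [0.4761, 0.3882, 0.1481]
ee_rot: [-0.316, 3.125, 0.001]
force: [-0.1, 1.0, -3.0]
width: 0.325
gripper_force: 60.0
```

play_rows(increments="0 0 -1 0 -1;0 0 -1 0 -1;0 0 -0.8 0 -1;0 0 -0.5 0 -1;0 0 -0.2 0 -1")

```text
clock: 5.3
position: [0.4764, 0.3883, 0.1828]
ee_rot: [-0.315, 3.125, 0.001]
force: [0.0, -0.2, -2.8]
width: 0.321
gripper_force: 60.0
```

```bash
python3 - <<'E'
from m import *
a=vision.get_image("scene");b=vision.get_image("side")
im=np.vstack([cv2.resize(a["frame"][130:300,190:390],(600,300)),cv2.resize(b["frame"][180:380,230:430],(600,300))])
cv2.imwrite("pics/lift.png",im[...,::-1])
E
```

```text
5.3 [0.4764 0.3883 0.1828]
[[-0.98  -0.2    0.001]
 [-0.2    0.98   0.001]
 [-0.001  0.001 -1.   ]] [-0.77  0.45 -0.    1.66  0.    1.03  1.  ]
```

View pics/lift.png

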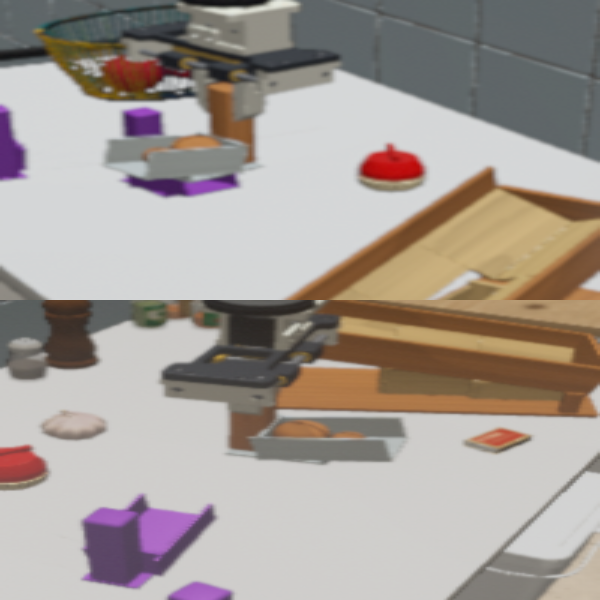

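Scoop is level, with both walnuts visible in it. I'll lift further while turning it to the ramp's direction.

play_rows(increments="0 0 -0.3 -0.4 -1;0 0 -0.7 -0.8 -1;0 0 -1 -1.2 -1;0 0 -1 -1.5 -1;0 0 -1 -1.5 -1")

```text
clock: 5.82
position: [0.4762, 0.3882, 0.2231]
ee_rot: [-0.467, 3.106, 0.001]
force: [-0.3, -0.0, -1.3]
width: 0.325
gripper_force: 60.0
```

play_rows(increments="0 0 -1 -1.5 -1;0 0 -1 -1.5 -1;0 0 -1 -1.5 -1;0 0 -1 -1.5 -1;0 0 -1 -1 -1")

```text
clock: 6.23
position: [0.4761, 0.388, 0.2729]
ee_rot: [-0.655, 3.072, 0.0]
force: [-0.9, 0.1, -2.6]
width: 0.319
gripper_force: 60.0
```

play_rows(increments="0 0 -0.8 -0.8 -1;0 0 -0.4 -0.3 -1;0 0 0 0 -1;0 0 0 0 -1")

```text
clock: 6.57
position: [0.476, 0.388, 0.2836]
ee_rot: [0.68, -3.067, 0.0]
force: [-1.2, -0.1, -3.5]
width: 0.321
gripper_force: 60.0
```

```bash
python3 - <<'E'
from m import *
print("go",(M.T@(np.array([.627,.106,.285])-s["position"])*100).round(2))
p=vision.get_image("scene");q=cloud(p);np.save("q1.npy",q)
u=np.array([np.cos(np.radians(25)),np.sin(np.radians(25))]);v=np.array([-u[1],u[0]])
a=q[...,:2]@u;w=q[...,:2]@v
k=(a>.5)&(a<.65)&(abs(w+.169)<.09)&(q[...,2]>.1)&(q[...,2]<.22)
# trough bottom/back: profile
for z0 in(.14,.16,.175): 
    m=k&(q[...,2]>z0);print(z0,a[m].max(),w[m].min(),w[m].max(),q[...,2][m].max())
E
```

```text
6.5667 [0.476  0.388  0.2836]
[[-0.906 -0.423 -0.   ]
 [-0.423  0.906 -0.   ]
 [ 0.    -0.    -1.   ]] [-0.74  0.38 -0.05  1.51  0.02  1.25  1.22]
go [ -1.75 -31.94  -0.14]
0.14 0.5954541718700083 -0.2407739572257985 -0.0988953075580474 0.18242539626909027
0.16 0.5830932026614271 -0.24007419494227134 -0.0988953075580474 0.18242539626909027
0.175 0.582500091726594 -0.23986526114758486 -0.10162392345170336 0.18242539626909027
```

play_rows(increments="0 -0.4 0 0 -1;-0.1 -0.8 0 0 -1;-0.1 -1.2 0 0 -1;-0.1 -1.6 0 0 -1;-0.1 -2 0 0 -1")

```text
clock: 7.03
position: [0.5054, 0.3345, 0.2835]
ee_rot: [0.682, -3.066, 0.0]
force: [1.2, -0.5, -3.0]
width: 0.324
gripper_force: 60.0
```

play_rows(increments="-0.1 -2 0 0 -1;-0.1 -2 0 0 -1;-0.1 -2 0 0 -1;-0.1 -2 0 0 -1;-0.1 -2 0 0 -1")

```text
clock: 7.45
position: [0.5528, 0.2443, 0.2836]
ee_rot: [0.678, -3.067, 0.001]
force: [-0.4, -0.9, -2.2]
width: 0.326
gripper_force: 60.0
```

play_rows(increments="-0.1 -2 0 0 -1;-0.1 -2 0 0 -1;-0.1 -2 0 0 -1;-0.1 -2 0 0 -1;-0.1 -1.9 0 0 -1")

```text
clock: 7.87
position: [0.5991, 0.1564, 0.2836]
ee_rot: [0.678, -3.067, 0.001]
force: [-0.1, -0.1, -3.5]
width: 0.325
gripper_force: 60.0
```

play_rows(increments="-0.1 -1.6 0 0 -1;-0.1 -1.2 0 0 -1;-0.1 -0.8 0 0 -1;0 -0.4 0 0 -1;0 0 0 0 -1")

```text
clock: 8.28
position: [0.6182, 0.1234, 0.2836]
ee_rot: [0.679, -3.067, 0.0]
force: [0.0, 0.7, -3.5]
width: 0.327
gripper_force: 60.0
```

play_rows(increments="0 0 0 0 -1;0 0 0 0 -1;0 0 0 0 -1")

```text
clock: 8.53
position: [0.6176, 0.1256, 0.2838]
ee_rot: [-0.683, 3.066, 0.001]
force: [-0.7, 0.3, -2.4]
width: 0.327
gripper_force: 60.0
```

```bash
cat > v.py <<'E'
import sys
from m import *
a=vision.get_image("scene");b=vision.get_image("side");w=vision.get_image("wrist")
im=np.hstack([cv2.resize(a["frame"][180:360,250:450],(400,360)),cv2.resize(b["frame"][110:290,270:470],(400,360))])
im=np.vstack([im,np.hstack([cv2.resize(w["frame"],(320,240)),np.zeros((240,480,3),np.uint8)])])
cv2.imwrite("pics/"+sys.argv[1],im[...,::-1])
print("go",(M.T@(np.array([.627,.106,.285])-s["position"])*100).round(2))
E
python3 v.py over.png
```

```text
8.5333 [0.6176 0.1256 0.2838]
[[-0.905 -0.425 -0.   ]
 [-0.425  0.905  0.001]
 [-0.     0.001 -1.   ]] [-0.32  0.41  0.05  1.48 -0.02  1.26  1.74]
go [-0.02 -2.17 -0.12]
```

View pics/over.png

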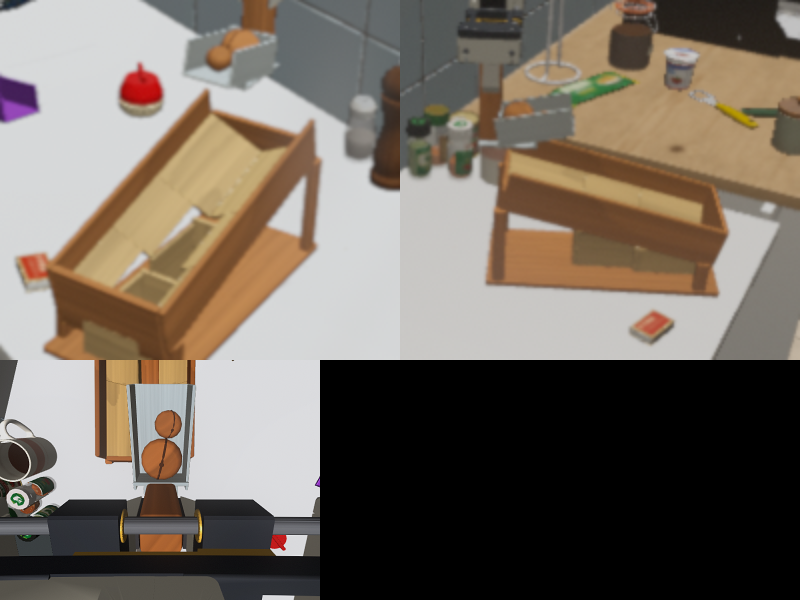

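play_rows(increments="0 -0.4 0 0 -1;0 -0.7 0.4 0 -1;0 -0.7 0.4 0 -1;0 -0.4 0.2 0 -1;0 0 0 0 -1")

```text
clock: 9.1
position: [0.6275, 0.1022, 0.2727]
ee_rot: [0.677, -3.066, 0.002]
force: [-0.7, -0.7, -2.2]
width: 0.325
gripper_force: 60.0
```

play_rows(increments="0 0 0 0 -1;0 0 0 0 -1;0 0 0 0 -1", grip_force=25)

```text
clock: 9.35
position: [0.6273, 0.1049, 0.2739]
ee_rot: [-0.681, 3.067, 0.001]
force: [-0.5, 0.4, -2.8]
width: 0.327
gripper_force: 25.0
```

```bash
cat > tilt.py <<'E'
from m import *
# tilt of scoop from side-cam post pixels below the fingers & wall, in sorter-aligned frame about pivot
u=np.array([np.cos(np.radians(25)),np.sin(np.radians(25))]);v=np.array([-u[1],u[0]])
P=np.array(s["position"])+[0,0,.0188]
for n in("side","scene"):
    p=vision.get_image(n);q=cloud(p);c=p["frame"].astype(int)
    d=q-P;a=d[...,:2]@u;w=d[...,:2]@v
    g=(abs(c[...,0]-c[...,2])<30)&(abs(abs(w)-.029)<.012)&(a<.03)&(a>-.13)&(d[...,2]<-.025)&(d[...,2]>-.17)
    X=np.c_[a[g],d[...,2][g]]
    if g.sum()>20:
        r=cv2.minAreaRect((X*1000).astype(np.float32));print(n,g.sum(),"box",r,"mean",X.mean(0).round(3),"min a pt",X[X[:,0].argmin()].round(3),"min z",X[X[:,1].argmin()].round(3))
    for t in("small_walnut","large_walnut"):
        for o in cut_out(t,p)[:2]: print(t,round(o["confidence"],2),np.round(o["point"]),(np.nanmedian(a[o["mask"]])+.065).round(3),np.nanmedian(w[o["mask"]]).round(3),np.nanmedian(q[...,2][o["mask"]]).round(3))
E
python3 tilt.py
```

```text
9.35 [0.6273 0.1049 0.2739]
[[-0.906 -0.424  0.   ]
 [-0.424  0.906  0.   ]
 [-0.     0.    -1.   ]] [-0.29  0.42  0.06  1.48 -0.02  1.24  1.78]
side 712 box ((-45.67167663574219, -67.28559875488281), (55.19774627685547, 125.32785034179688), 80.69737243652344) mean [-0.059 -0.06 ] min a pt [-0.109 -0.07 ] min z [-0.049 -0.095]
small_walnut 0.4 [265. 255.] 0.212 0.183 0.035
scene 719 box ((-49.15685272216797, -69.32539367675781), (57.28705596923828, 134.17916870117188), 80.18572998046875) mean [-0.067 -0.06 ] min a pt [-0.115 -0.066] min z [-0.033 -0.098]
small_walnut 0.62 [216. 368.] -0.015 0.007 0.236
small_walnut 0.36 [315. 489.] 0.03 -0.264 0.066
large_walnut 0.53 [204. 382.] 0.016 -0.002 0.246
```

play_rows(increments="0 0 0 0 -1;0 0 0 0 -1;0 0 0 0 -1", grip_force=12)

```text
clock: 9.9
position: [0.6273, 0.1044, 0.2738]
ee_rot: [-0.681, 3.067, 0.0]
force: [-0.0, 0.5, -2.8]
width: 0.327
gripper_force: 12.0
```

```bash
python3 tilt.py|grep -v "^ "
```

```text
9.9 [0.6273 0.1044 0.2738]
[[-0.906 -0.423  0.   ]
side 711 box ((-45.89604187011719, -67.40971374511719), (56.14573669433594, 125.09256744384766), 81.950927734375) mean [-0.059 -0.06 ] min a pt [-0.109 -0.068] min z [ 0.011 -0.094]
large_walnut 0.39 [165. 327.] 0.029 0.009 0.248
scene 718 box ((-49.97001647949219, -68.63233184814453), (55.234615325927734, 131.5867156982422), 80.64044952392578) mean [-0.067 -0.06 ] min a pt [-0.117 -0.068] min z [-0.025 -0.096]
small_walnut 0.62 [217. 368.] -0.015 0.006 0.235
small_walnut 0.53 [211. 385.] 0.03 -0.007 0.244
large_walnut 0.73 [206. 381.] 0.016 -0.001 0.246
```

play_rows(increments="0 0 0 0 -1;0 0 0 0 -1", grip_force=8)

```text
clock: 10.37
position: [0.6273, 0.1044, 0.2737]
ee_rot: [-0.681, 3.067, 0.0]
force: [-0.7, -0.4, -2.6]
width: 0.322
gripper_force: 8.0
```

```bash
python3 tilt.py|grep -v "^ "
```

```text
10.3667 [0.6273 0.1044 0.2737]
[[-0.906 -0.423  0.   ]
side 712 box ((-45.6434326171875, -68.40509033203125), (57.25165939331055, 125.51025390625), 80.6982421875) mean [-0.059 -0.06 ] min a pt [-0.109 -0.071] min z [-0.059 -0.095]
large_walnut 0.6 [163. 327.] 0.03 0.008 0.25
scene 711 box ((-48.75282669067383, -69.63605499267578), (56.40069580078125, 131.59898376464844), 80.98313903808594) mean [-0.067 -0.059] min a pt [-0.115 -0.069] min z [-0.059 -0.096]
small_walnut 0.49 [215. 366.] -0.016 0.005 0.236
large_walnut 0.59 [208. 379.] 0.016 -0.001 0.245
```

play_rows(increments="0 0 0 0 -1;0 0 0 0 -1", grip_force=5.5)

```text
clock: 10.83
position: [0.6273, 0.1044, 0.2737]
ee_rot: [-0.681, 3.067, 0.0]
force: [-0.0, -0.6, -1.8]
width: 0.324
gripper_force: 5.5
```

```bash
python3 tilt.py|grep -v "^ "
```

```text
10.8333 [0.6273 0.1044 0.2737]
[[-0.906 -0.423  0.   ]
side 710 box ((-45.752830505371094, -68.11978149414062), (56.3636360168457, 125.21919250488281), 80.78120422363281) mean [-0.059 -0.06 ] min a pt [-0.109 -0.072] min z [-0.057 -0.095]
large_walnut 0.62 [166. 327.] 0.029 0.008 0.249
large_walnut 0.37 [264. 254.] 0.212 0.185 0.036
scene 713 box ((-49.83220672607422, -68.21394348144531), (57.42701721191406, 132.5338897705078), 82.15045166015625) mean [-0.067 -0.06 ] min a pt [-0.116 -0.066] min z [-0.061 -0.096]
small_walnut 0.5 [218. 368.] -0.016 0.006 0.236
large_walnut 0.53 [226. 319.] 0.23 0.279 0.034
large_walnut 0.49 [207. 380.] 0.015 -0.001 0.247
```

play_rows(increments="0 0 0 0 -1;0 0 0 0 -1", grip_force=4)

```text
clock: 11.3
position: [0.6273, 0.1044, 0.2738]
ee_rot: [-0.681, 3.067, 0.0]
force: [0.1, -0.8, -3.1]
width: 0.329
gripper_force: 4.0
```

```bash
python3 tilt.py|grep box
```

```text
side 706 box ((-43.43766784667969, -69.06517028808594), (55.443504333496094, 125.01519775390625), 82.41743469238281) mean [-0.058 -0.062] min a pt [-0.106 -0.071] min z [-0.046 -0.096]
scene 715 box ((-48.4808235168457, -70.11211395263672), (55.59195327758789, 130.23883056640625), 82.90296936035156) mean [-0.065 -0.062] min a pt [-0.113 -0.071] min z [-0.051 -0.097]
```

play_rows(increments="0 0 0 0 -1", grip_force=3)

```text
clock: 11.68
position: [0.6273, 0.1044, 0.2738]
ee_rot: [-0.681, 3.067, -0.0]
force: [0.2, 0.6, -3.3]
width: 0.329
gripper_force: 3.0
```

```bash
python3 tilt.py|grep box
```

```text
side 698 box ((-40.55762481689453, -71.4080581665039), (54.214046478271484, 122.47293853759766), 85.28083801269531) mean [-0.055 -0.065] min a pt [-0.102 -0.074] min z [-0.043 -0.098]
scene 715 box ((-35.66214370727539, -80.66070556640625), (119.07368469238281, 55.82979965209961), 3.7975144386291504) mean [-0.05  -0.075] min a pt [-0.095 -0.076] min z [-0.039 -0.109]
```

It is now pivoting slowly, so I'll keep going at 3 N.

play_rows(increments="0 0 0 0 -1", grip_force=3)

```text
clock: 12.07
position: [0.6273, 0.1044, 0.2737]
ee_rot: [0.681, -3.067, -0.0]
force: [-0.3, -0.3, -2.9]
width: 0.326
gripper_force: 3.0
```

```bash
python3 tilt.py|grep -v "^ "
```

```text
12.0667 [0.6273 0.1044 0.2737]
[[-0.906 -0.423 -0.   ]
side 681 box ((-29.84298324584961, -82.26394653320312), (112.5169677734375, 54.752708435058594), 7.487461090087891) mean [-0.039 -0.078] min a pt [-0.086 -0.086] min z [-0.019 -0.108]
large_walnut 0.49 [168. 322.] 0.045 0.01 0.237
scene 689 box ((-31.617115020751953, -83.19682312011719), (117.6295166015625, 56.05396270751953), 6.244029998779297) mean [-0.045 -0.077] min a pt [-0.092 -0.071] min z [-0.034 -0.111]
small_walnut 0.67 [222. 371.] -0.005 0.006 0.213
small_walnut 0.28 [318. 265.] -0.173 0.16 0.014
large_walnut 0.74 [224. 368.] -0.005 0.007 0.213
```

play_rows(increments="0 0 0 0 -1;0 0 0 0 -1;0 0 0 0 -1")

```text
clock: 12.62
position: [0.6273, 0.1044, 0.2737]
ee_rot: [-0.681, 3.067, 0.0]
force: [0.1, 0.6, -2.1]
width: 0.329
gripper_force: 3.0
```

```bash
python3 tilt.py|grep -v "^ "; python3 v.py tip.png
```

```text
12.6167 [0.6273 0.1044 0.2737]
[[-0.906 -0.423  0.   ]
side 735 box ((-30.34735107421875, -81.69744110107422), (112.93244171142578, 53.296958923339844), 8.176830291748047) mean [-0.033 -0.077] min a pt [-0.086 -0.09 ] min z [-0.022 -0.107]
small_walnut 0.33 [224. 370.] -0.098 0.036 0.091
large_walnut 0.67 [171. 347.] -0.027 0.009 0.227
scene 910 box ((-31.02286148071289, -83.36854553222656), (119.76995849609375, 57.24488830566406), 6.074423789978027) mean [-0.038 -0.079] min a pt [-0.092 -0.065] min z [-0.032 -0.112]
small_walnut 0.64 [302. 342.] -0.122 -0.004 0.084
large_walnut 0.87 [252. 362.] -0.067 -0.007 0.176
12.9167 [0.6273 0.1044 0.2738]
[[-0.906 -0.423  0.   ]
 [-0.423  0.906  0.   ]
 [-0.    -0.    -1.   ]] [-0.29  0.42  0.06  1.48 -0.02  1.24  1.78]
go [-0.04  0.16 -1.12]
```

View pics/tip.png

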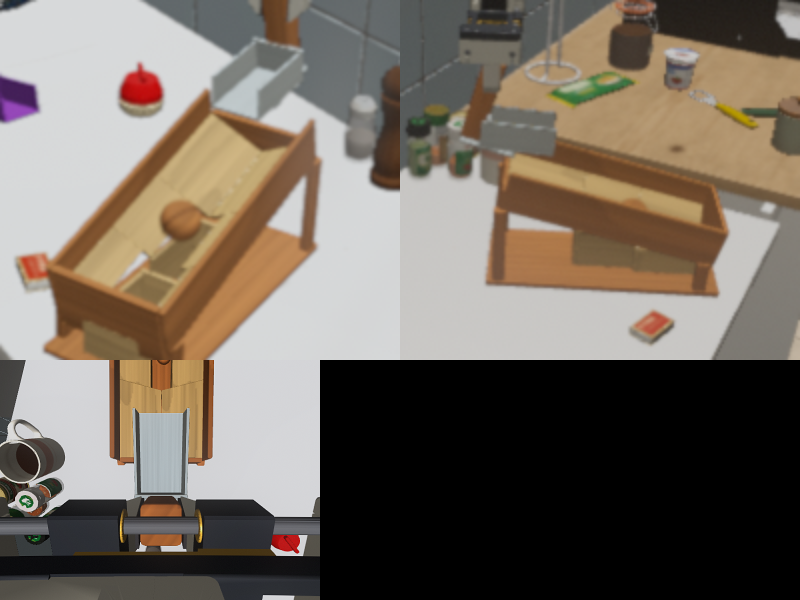

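Both walnuts are out and the tilt is about 16–17°, just short of 18°. Quick upward jerks at 3 N should tip it further.

play_rows(increments="0 0 -4.1 0 -1;0 0 -3 0 -1;0 0 -2 0 -1;0 0 -1 0 -1;0 0 0 0 -1")

```text
clock: 13.48
position: [0.6281, 0.1046, 0.3771]
ee_rot: [-0.68, 3.063, 0.0]
force: [-0.5, 0.2, -1.8]
width: 0.33
gripper_force: 3.0
```

```bash
python3 tilt.py|grep -v "^ "
```

```text
13.4833 [0.6281 0.1046 0.3771]
[[-0.906 -0.423  0.004]
side 843 box ((-31.366722106933594, -87.46340942382812), (104.92256164550781, 71.37692260742188), 23.878173828125) mean [-0.032 -0.083] min a pt [-0.083 -0.078] min z [-0.022 -0.113]
scene 993 box ((-37.1781120300293, -94.48316955566406), (106.59321594238281, 57.11836242675781), 7.6470046043396) mean [-0.037 -0.09 ] min a pt [-0.091 -0.075] min z [-0.021 -0.121]
small_walnut 0.23 [171. 387.] 0.05 0.003 0.314
```

```bash
cat > icp.py <<'E'
from m import *
from scipy.spatial import cKDTree
from scipy.optimize import least_squares
u=np.array([np.cos(np.radians(25)),np.sin(np.radians(25))]);v=np.array([-u[1],u[0]])
def pts(q,P,zmin):
    d=q.reshape(-1,3)-P;d=d[np.isfinite(d).all(1)]
    X=np.c_[d[:,:2]@u,d[:,:2]@v,d[:,2]]
    return X[(abs(X[:,1])<.036)&(X[:,0]>-.13)&(X[:,0]<.07)&(X[:,2]<-.03)&(X[:,2]>zmin)]
ref=pts(np.load("q1.npy"),np.array([.476,.388,.3024]),-.1)
def run(th0=-15,zmin=-.14):
    P=np.array(s["position"])+[0,0,.0188]
    p=vision.get_image("scene");q=cloud(p)
    X=pts(q,P,zmin);T=cKDTree(ref);best=None
    def tr(t):
        c,n=np.cos(t[0]),np.sin(t[0]);Y=X.copy()   # undo tilt t0 (nose down +) about pivot, then shift
        a,z=X[:,0]-t[1],X[:,2]-t[2]
        Y[:,0]=c*a-n*z*-1*-1;Y[:,2]=n*a*-1*-1+c*z
        return Y
    for g in np.radians([-40,-30,-20,-10,0,10,20,30,40]):
        r=least_squares(lambda t:np.minimum(T.query(tr(t))[0],.02),[g,0,0],diff_step=1e-3,x_scale=[.1,.01,.01],loss="soft_l1",f_scale=.004)
        if best is None or r.cost<best.cost:best=r
    print("tilt deg",np.degrees(best.x[0]).round(1),"shift a,z mm",(best.x[1:]*1000).round(1),"res mm",np.median(T.query(tr(best.x))[0])*1000,len(X))
    return p,q
if __name__=="__main__":
    run()
E
python3 icp.py
```

```text
13.7833 [0.6267 0.1043 0.373 ]
[[-0.906 -0.423 -0.003]
 [-0.423  0.906 -0.001]
 [ 0.003  0.001 -1.   ]] [-0.29  0.38  0.07  1.3  -0.03  1.46  1.78]
tilt deg -16.3 shift a,z mm [  6.9 -11.3] res mm 2.785334885729413 1608
```

play_rows(increments="0.5 0 0 0 -1;1 0 0.3 0 -1;1 0 1 0 -1;1 0 1.5 0 -1;0.7 0 2 0 -1", grip_force=12)

```text
clock: 14.25
position: [0.5888, 0.0861, 0.3273]
ee_rot: [-0.68, 3.065, -0.0]
force: [0.9, 0.2, -1.9]
width: 0.328
gripper_force: 12.0
```

play_rows(increments="0.5 0 2 0 -1;0 0 2 0 -1;0 0 1.5 0 -1;0 0 0.8 0 -1;0 0 0.4 0 -1")

```text
clock: 14.67
position: [0.5838, 0.0843, 0.2585]
ee_rot: [0.68, -3.065, 0.0]
force: [-0.0, -0.0, -1.2]
width: 0.325
gripper_force: 12.0
```

play_rows(increments="0 0 0 0 -1;0 0 0 0 -1;0 0 0 0 -1")

```text
clock: 14.92
position: [0.5853, 0.0846, 0.2608]
ee_rot: [-0.68, 3.065, 0.0]
force: [0.4, -0.0, -2.2]
width: 0.327
gripper_force: 12.0
```

```bash
cat > chk.py <<'E'
from icp import *
P=np.array(s["position"]);h=np.array([.568,.0785,0])
print("pivot in sorter",((P-h)[:2]@u).round(4),((P-h)[:2]@v).round(4),P[2]+.0188)
p,q=run()
d=q-h;a=d[...,:2]@u;w=d[...,:2]@v
for t in("small_walnut","large_walnut"):
    for o in cut_out(t,p)[:2]:
        m=o["mask"];print(t,round(o["confidence"],2),np.round(o["point"]),np.nanmedian(a[m]).round(3),np.nanmedian(w[m]).round(3),np.nanmedian(q[...,2][m]).round(3),m.sum())
E
python3 chk.py
```

```text
14.9167 [0.5853 0.0846 0.2608]
[[-0.906 -0.423  0.002]
 [-0.423  0.906  0.   ]
 [-0.002 -0.    -1.   ]] [-0.27  0.35  0.05  1.61 -0.02  1.17  1.79]
pivot in sorter 0.0183 -0.0017 0.27959350851157494
tilt deg -17.3 shift a,z mm [  5.8 -10.2] res mm 2.985713094736853 1684
```

play_rows(increments="0 0 0.4 0 -1;0 0 0.5 0 -1;0 0 0.5 0 -1;0 0 0.4 0 -1;0 0 0 0 -1", grip_force=5)

```text
clock: 15.48
position: [0.584, 0.0844, 0.2403]
ee_rot: [0.68, -3.065, -0.0]
force: [-0.8, -0.5, -1.4]
width: 0.324
gripper_force: 5.0
```

play_rows(increments="0 0 0.4 0 -1;0 0 0.4 0 -1;0 0 0.4 0 -1;0 0 0 0 -1;0 0 0 0 -1", grip_force=4)

```text
clock: 15.9
position: [0.5846, 0.0845, 0.2295]
ee_rot: [0.681, -3.067, -0.0]
force: [0.2, -0.2, -1.7]
width: 0.328
gripper_force: 4.0
```

```bash
python3 chk.py
```

```text
15.9 [0.5846 0.0845 0.2295]
[[-0.906 -0.423 -0.   ]
 [-0.423  0.906 -0.   ]
 [ 0.     0.    -1.   ]] [-0.27  0.38  0.05  1.66 -0.02  1.11  1.79]
pivot in sorter 0.0175 -0.0016 0.24827530032336267
tilt deg -4.8 shift a,z mm [ 20.  -26.3] res mm 5.4480754004303655 1883
```

play_rows(increments="0 0 0.3 0 -1;0 0 0.3 0 -1;0 0 0 0 -1")

```text
clock: 16.3
position: [0.5848, 0.0846, 0.2237]
ee_rot: [-0.681, 3.067, 0.0]
force: [0.2, 0.6, 0.7]
width: 0.325
gripper_force: 4.0
```

play_rows(increments="0 0 0.3 0 -1;0 0 0.3 0 -1;0 0 0 0 -1")

```text
clock: 16.55
position: [0.5847, 0.0845, 0.2175]
ee_rot: [-0.681, 3.067, 0.0]
force: [0.7, 0.5, 0.4]
width: 0.328
gripper_force: 4.0
```

```bash
sed -i 's#cv2.resize(w\["frame"\],(320,240)),np.zeros((240,480,3),np.uint8)#cv2.resize(w["frame"],(320,240)),cv2.resize(b["frame"][130:210,290:450],(480,240))#' v.py; python3 v.py tip2.png
```

```text
16.55 [0.5847 0.0845 0.2175]
[[-0.906 -0.423  0.   ]
 [-0.423  0.906  0.   ]
 [-0.     0.    -1.   ]] [-0.27  0.39  0.05  1.67 -0.02  1.08  1.79]
go [-4.75  0.16 -6.75]
```

View pics/tip2.png

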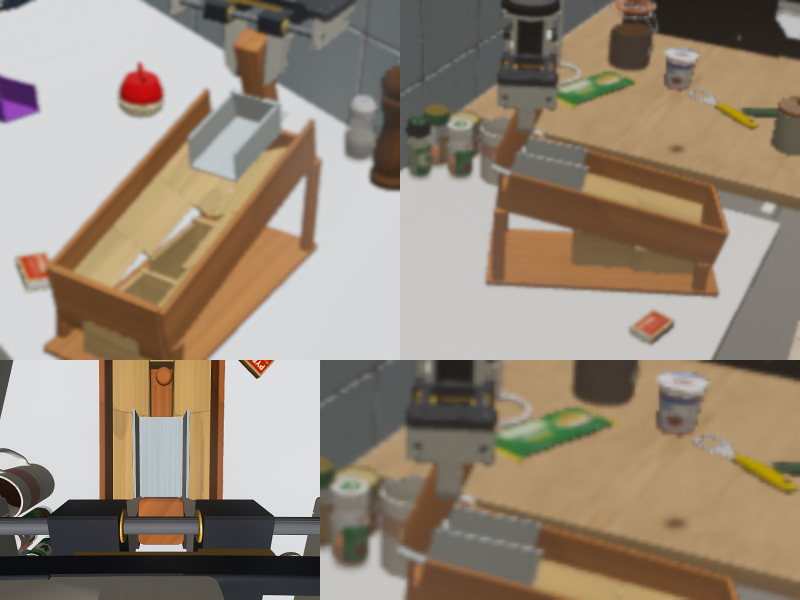

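```bash
cat > nose.py <<'E'
from m import *
u=np.array([np.cos(np.radians(25)),np.sin(np.radians(25))]);v=np.array([-u[1],u[0]]);h=np.array([.568,.0785,0])
p=vision.get_image("wrist");q=cloud(p);c=p["frame"].astype(int);d=q-h
a=d[...,:2]@u;w=d[...,:2]@v;z=q[...,2]
g=(abs(w+.002)<.018)&(c[...,2]>=c[...,0]-5)&(c[...,2]>110)&(a<.06)&(a>-.12)&(z>.08)
f=np.polyfit(a[g],z[g],1);i=np.percentile(a[g],1);print("nose a",i.round(4),"z",np.polyval(f,i).round(4),"floor slope deg",np.degrees(np.arctan(f[0])).round(1),"tilt",np.degrees(np.arctan(f[0])).round(1)+12,g.sum())
for t in("small_walnut","large_walnut"):
    for o in cut_out(t,p)[:2]:
        m=o["mask"];print(t,round(o["confidence"],2),np.round(o["point"]),np.nanmedian(a[m]).round(3),np.nanmedian(w[m]).round(3),np.nanmedian(z[m]).round(3),np.nanmax(z[m]).round(3),m.sum())
E
python3 nose.py
```

```text
16.7 [0.5847 0.0845 0.2176]
[[-0.906 -0.423 -0.   ]
 [-0.423  0.906 -0.   ]
 [ 0.     0.    -1.   ]] [-0.27  0.39  0.05  1.67 -0.02  1.08  1.79]
nose a -0.0632 z 0.1544 floor slope deg 26.9 tilt 38.9 11863
small_walnut 0.9 [ 33. 327.] -0.131 0.005 0.032 0.038 1043
```

```bash
cat >> nose.py <<'E'
for x in np.arange(-.1,.06,.01):
    k=(abs(w+.002)<.012)&(abs(a-x)<.005)&(z>.06)&(z<.3);print(x.round(2),k.sum(),np.percentile(z[k],[10,50,90]).round(3) if k.sum() else "",c[k].mean(0).round() if k.sum() else "")
E
python3 nose.py
```

```text
16.85 [0.5847 0.0845 0.2176]
[[-0.906 -0.423 -0.   ]
 [-0.423  0.906 -0.   ]
 [ 0.     0.    -1.   ]] [-0.27  0.39  0.05  1.67 -0.02  1.08  1.79]
nose a -0.0632 z 0.1545 floor slope deg 26.8 tilt 38.8 11865
small_walnut 0.65 [ 35. 325.] -0.132 0.005 0.033 0.038 1012
large_walnut 0.55 [390. 577.] 0.218 0.283 0.011 0.316 246
-0.1 0  
-0.09 0  
-0.08 0  
-0.07 2 [0.092 0.092 0.092] [133.  88.  42.]
-0.06 678 [0.138 0.139 0.14 ] [186. 194. 197.]
-0.05 679 [0.14  0.141 0.142] [184. 193. 197.]
-0.04 697 [0.141 0.143 0.144] [183. 193. 197.]
-0.03 688 [0.143 0.144 0.146] [183. 193. 197.]
-0.02 669 [0.145 0.146 0.147] [183. 193. 197.]
-0.01 5225 [0.149 0.297 0.3  ] [121. 103.  95.]
-0.0 2131 [0.149 0.265 0.266] [179. 133. 100.]
0.01 1781 [0.151 0.271 0.272] [177. 134. 105.]
0.02 1041 [0.153 0.154 0.272] [175. 154. 139.]
0.03 352 [0.154 0.155 0.156] [172. 179. 181.]
0.04 0  
0.05 0
```

Tilt is now 22°, but the nose is about 63 mm past the head's middle. I'll grip firmer, lift a little and move back 2.5 cm.

play_rows(increments="0 0 0 0 -1;0 0 0 0 -1;0 0 -0.3 0 -1;0 0 -0.6 0 -1;-0.3 0 -0.6 0 -1", grip_force=25)

```text
clock: 17.42
position: [0.5871, 0.0855, 0.2333]
ee_rot: [0.68, -3.066, 0.0]
force: [0.5, -0.6, -2.3]
width: 0.324
gripper_force: 25.0
```

play_rows(increments="-0.6 0 -0.3 0 -1;-0.8 0 0 0 -1;-0.7 0 0 0 -1;-0.4 0 0 0 -1;-0.2 0 0 0 -1")

```text
clock: 17.83
position: [0.6125, 0.0978, 0.2352]
ee_rot: [0.681, -3.066, -0.0]
force: [-0.7, -0.2, -2.0]
width: 0.322
gripper_force: 25.0
```

play_rows(increments="0 0 0 0 -1;0 0 0 0 -1;0 0 0 0 -1;0 0 0 0 -1")

```text
clock: 18.17
position: [0.6116, 0.097, 0.2357]
ee_rot: [0.68, -3.067, 0.0]
force: [1.0, -0.2, -1.7]
width: 0.325
gripper_force: 25.0
```

```bash
python3 nose.py
```

```text
18.1667 [0.6116 0.097  0.2357]
[[-0.906 -0.423 -0.   ]
 [-0.423  0.906 -0.   ]
 [ 0.     0.    -1.   ]] [-0.28  0.42  0.05  1.58 -0.02  1.15  1.79]
nose a -0.0335 z 0.1681 floor slope deg 22.6 tilt 34.6 11061
small_walnut 0.87 [  6. 327.] -0.126 0.005 0.031 0.038 471
-0.1 0  
-0.09 0  
-0.08 0  
-0.07 38 [0.086 0.089 0.092] [173. 135.  80.]
-0.06 452 [0.086 0.089 0.093] [179. 141.  85.]
-0.05 454 [0.089 0.092 0.095] [179. 142.  86.]
-0.04 322 [0.091 0.094 0.097] [180. 142.  86.]
-0.03 680 [0.156 0.157 0.158] [179. 187. 190.]
-0.02 718 [0.158 0.159 0.16 ] [177. 186. 190.]
-0.01 678 [0.16  0.161 0.162] [177. 186. 190.]
-0.0 680 [0.161 0.162 0.164] [176. 186. 190.]
0.01 676 [0.163 0.164 0.165] [176. 186. 190.]
0.02 2112 [0.166 0.28  0.282] [163. 123.  97.]
0.03 2058 [0.168 0.283 0.284] [172. 128.  97.]
0.04 1834 [0.169 0.289 0.29 ] [170. 128.  99.]
0.05 980 [0.171 0.172 0.29 ] [169. 150. 137.]
```

Step 2 conditions hold: tilt 22°, nose 34 mm from the head, z 0.157. The small walnut is in its hole. Next I'll lift the scoop away and carry it back.

play_rows(increments="0 0 -0.5 0 -1;0 0 -1 0 -1;0 0 -1.5 0 -1;0 0 -1.5 0 -1;0 0 -1.5 0 -1", grip_force=40)

```text
clock: 18.73
position: [0.612, 0.0972, 0.2975]
ee_rot: [-0.68, 3.066, 0.0]
force: [0.5, -0.2, -1.0]
width: 0.324
gripper_force: 40.0
```

play_rows(increments="0 0 -1.2 0 -1;0 0.8 -0.8 0 -1;0 1.5 -0.3 0 -1;0 2 0 0 -1;0 2.5 0 0 -1")

```text
clock: 19.15
position: [0.5831, 0.1586, 0.3196]
ee_rot: [-0.677, 3.067, -0.001]
force: [0.5, -0.4, -1.3]
width: 0.326
gripper_force: 40.0
```

play_rows(increments="0 2.5 0 0 -1;0 2.5 0 0 -1;0 2.5 0 0 -1;0 2.5 0 0 -1;0 2.5 0 0 -1")

```text
clock: 19.57
position: [0.5291, 0.2737, 0.3193]
ee_rot: [-0.681, 3.067, 0.001]
force: [0.2, 0.1, -2.1]
width: 0.322
gripper_force: 40.0
```

play_rows(increments="0 2.5 0 0 -1;0 2.5 0 0 -1;0 2.5 0 0 -1;0 2 0 0 -1;0 1.5 0 0 -1")

```text
clock: 19.98
position: [0.4816, 0.3745, 0.3192]
ee_rot: [0.685, -3.066, -0.002]
force: [0.6, 0.5, -1.8]
width: 0.323
gripper_force: 40.0
```

play_rows(increments="0 1 0.5 0 -1;0 0.5 1 0 -1;0 0 1.5 0 -1;0 0 2 0 -1;0 0 2 0 -1")

```text
clock: 20.4
position: [0.4777, 0.3845, 0.2476]
ee_rot: [-0.679, 3.067, -0.001]
force: [0.1, -0.8, -2.3]
width: 0.325
gripper_force: 40.0
```

```bash
python3 - <<'E'
from icp import *
p,q=run(zmin=-.14)
h=np.array([.568,.0785,0])
for n in("scene","side"):
    if n=="side": p=vision.get_image("side");q=cloud(p)
    d=q-h;a=d[...,:2]@u;w=d[...,:2]@v
    for t in("small_walnut","large_walnut"):
        for o in cut_out(t,p)[:2]:
            m=o["mask"];print(n,t,round(o["confidence"],2),np.round(o["point"]),np.nanmedian(a[m]).round(3),np.nanmedian(w[m]).round(3),np.nanmedian(q[...,2][m]).round(3),m.sum())
    if n=="scene":
        im=cv2.resize(p["frame"][210:380,250:430],(720,600),interpolation=3);cv2.imwrite("pics/holes.png",im[...,::-1])
E
```

```text
20.4 [0.4777 0.3845 0.2476]
[[-0.907 -0.422  0.001]
 [-0.422  0.907 -0.   ]
 [-0.    -0.001 -1.   ]] [-0.72  0.4  -0.06  1.57  0.03  1.17  1.22]
tilt deg -15.4 shift a,z mm [ 7.8 -1.5] res mm 2.8714616088462743 1276
scene large_walnut 0.62 [314. 487.] 0.031 -0.265 0.065 2074
```

play_rows(increments="0 0 1 0 -1;0 0 2 0 -1;0 0 2 0 -1;0 0 2 0 -1;0 0 2 0 -1")

```text
clock: 21.12
position: [0.4776, 0.3856, 0.1582]
ee_rot: [-0.68, 3.066, 0.001]
force: [0.9, 0.8, -1.5]
width: 0.327
gripper_force: 40.0
```

play_rows(increments="0 0 1.5 0 -1;0 0 1 0 -1;0 0 0.6 0 -1;0 0 0.3 0 -1;0 0 0 0 -1")

```text
clock: 21.53
position: [0.4774, 0.3855, 0.1247]
ee_rot: [-0.681, 3.067, 0.0]
force: [-0.6, -0.7, -2.1]
width: 0.324
gripper_force: 40.0
```

play_rows(increments="0 0 0.3 0 -1;0 0 0.3 0 -1;0 0 0.3 0 -1;0 0 0 0 -1;0 0 0 0 -1", grip_force=5)

```text
clock: 21.95
position: [0.4773, 0.3853, 0.1157]
ee_rot: [0.681, -3.067, -0.0]
force: [0.2, -0.6, -2.8]
width: 0.331
gripper_force: 5.0
```

play_rows(increments="0 0 0.4 0 -1;0 0 0.4 0 -1;0 0 0.4 0 -1;0 0 0.3 0 -1;0 0 0 0 -1", grip_force=4)

```text
clock: 22.37
position: [0.4769, 0.385, 0.0998]
ee_rot: [0.68, -3.066, 0.001]
force: [-0.1, 0.7, -2.5]
width: 0.326
gripper_force: 4.0
```

play_rows(increments="0 0 0.3 0 -1;0 0 0.3 0 -1;0 0 0.3 0 -1;0 0 0 0 -1;0 0 0 0 -1")

```text
clock: 22.78
position: [0.4772, 0.3852, 0.0915]
ee_rot: [0.681, -3.067, 0.0]
force: [-0.2, -0.6, -1.6]
width: 0.323
gripper_force: 4.0
```

```bash
cat > pl.py <<'E'
from m import *
u=np.array([np.cos(np.radians(25)),np.sin(np.radians(25))]);v=np.array([-u[1],u[0]]);h=np.array(s["position"])*[1,1,0]
p=vision.get_image("wrist");q=cloud(p);c=p["frame"].astype(int);d=q-h
a=d[...,:2]@u;w=d[...,:2]@v;z=q[...,2]
k=(abs(w)<.012)&(a>-.125)&(a<-.06)&(z>.005)&(c[...,2]>=c[...,0])
f=np.polyfit(a[k],z[k],1);print("tilt",12+np.degrees(np.arctan(f[0])),"nose z",np.polyval(f,a[k].min()),a[k].min(),k.sum())
E
python3 pl.py
```

```text
22.7833 [0.4772 0.3852 0.0915]
[[-0.906 -0.423 -0.   ]
 [-0.423  0.906 -0.   ]
 [ 0.    -0.    -1.   ]] [-0.72  0.55 -0.06  1.74  0.04  0.85  1.2 ]
tilt 22.482614312077008 nose z 0.011948685568494568 -0.0820765758937974 1586
```

play_rows(increments="0 0 0.3 0 -1;0 0 0.3 0 -1;0 0 0.3 0 -1;0 0 0 0 -1;0 0 0 0 -1")

```text
clock: 23.25
position: [0.4777, 0.3856, 0.0829]
ee_rot: [-0.68, 3.066, 0.001]
force: [1.4, 1.6, 2.0]
width: 0.324
gripper_force: 4.0
```

```bash
python3 pl.py|tail -1
```

```text
tilt 22.006853427394617 nose z 0.007034247069834475 -0.08240962043927881 1630
```

play_rows(increments="0 0 0.3 0 -1;0 0 0.3 0 -1;0 0 0 0 -1;0 0 0 0 -1")

```text
clock: 23.63
position: [0.4774, 0.3855, 0.0768]
ee_rot: [-0.681, 3.067, 0.0]
force: [1.8, 1.1, 3.0]
width: 0.332
gripper_force: 4.0
```

```bash
python3 pl.py|tail -1
```

```text
tilt 20.695731378234026 nose z 0.008307716931194349 -0.0815557950043669 1686
```

play_rows(increments="-0.4 0 0.2 0 -1;-0.5 0 0.2 0 -1;-0.5 0 0.2 0 -1;-0.5 0 0 0 -1;0 0 0 0 -1", grip_force=3)

```text
clock: 24.1
position: [0.4951, 0.3932, 0.0699]
ee_rot: [0.68, -3.066, 0.001]
force: [0.7, 0.2, -2.1]
width: 0.328
gripper_force: 3.0
```

```bash
python3 pl.py|tail -1
```

```text
tilt 11.028957347430575 nose z 0.017543032968355604 -0.09528194115063195 3171
```

Works: the tilt is down to 11°. I'll do the same once more, then release.

play_rows(increments="-0.4 0 0.1 0 -1;-0.5 0 0.1 0 -1;-0.5 0 0.1 0 -1;-0.3 0 0 0 -1;0 0 0 0 -1")

```text
clock: 24.57
position: [0.5108, 0.4008, 0.0676]
ee_rot: [-0.68, 3.067, 0.0]
force: [-0.8, -0.7, -2.2]
width: 0.326
gripper_force: 3.0
```

```bash
python3 pl.py|tail -1
```

```text
tilt 7.743937756649058 nose z 0.020491690546471708 -0.09975234226513767 3755
```

play_rows(increments="0 0 0.2 0 -1;0 0 0.2 0 -1;0 0 0.2 0 -1;0 0 0 0 -1;0 0 0 0 -1")

```text
clock: 25.03
position: [0.51, 0.4007, 0.0618]
ee_rot: [-0.681, 3.067, 0.0]
force: [1.2, 0.1, 2.3]
width: 0.328
gripper_force: 3.0
```

```bash
python3 pl.py|tail -1
```

```text
tilt 5.17297016823306 nose z 0.022546613181818925 -0.09902035992430738 3980
```

play_rows(increments="0 0 0 0 -0.25;0 0 0 0 -0.1;0 0 0 0 0.2;0 0 0 0 0.6;0 0 0 0 1")

```text
clock: 25.5
position: [0.5096, 0.4004, 0.0615]
ee_rot: [0.681, -3.066, 0.0]
force: [-0.0, -0.2, 0.1]
width: 0.616
gripper_force: 0.0
```

play_rows(increments="0 0 0 0 1;0 0 0 0 1;0 0 0 0 1;0 0 0 0 1;0 0 0 0 1")

```text
clock: 25.92
position: [0.51, 0.4006, 0.0617]
ee_rot: [-0.681, 3.067, 0.0]
force: [1.2, 0.9, -0.3]
width: 0.972
gripper_force: 0.0
```

```bash
python3 pl.py|tail -1
```

```text
tilt 0.1916229758892758 nose z 0.02702272427882751 -0.09716335501994816 3844
```

play_rows(increments="0 0 -1.5 0 1;0 0 -3 0 1;0 0 -4 0 1;0 0 -4 0 1;0 0 -4 0 1")

```text
clock: 26.38
position: [0.5096, 0.4003, 0.2285]
ee_rot: [0.681, -3.067, 0.0]
force: [1.1, 1.0, 0.2]
width: 1.002
gripper_force: 0.0
```

play_rows(increments="0 0 -4 0 1;0 0 -4 0 1;1 -2 0 0 1;1.5 -3.3 0 0 1;1.8 -3.7 0 0 1")

```text
clock: 26.8
position: [0.5086, 0.3018, 0.3072]
ee_rot: [-0.686, 3.064, 0.002]
force: [0.8, -0.6, -0.3]
width: 1.001
gripper_force: 0.0
```

play_rows(increments="1.8 -3.7 0 0 1;1.8 -3.7 0 0 1;1.8 -3.7 0 0 1;1.8 -3.7 0 0 1;1.8 -3.7 0 0 1")

```text
clock: 27.22
position: [0.5052, 0.0932, 0.307]
ee_rot: [-0.681, 3.066, 0.0]
force: [0.7, 0.2, 0.6]
width: 1.001
gripper_force: 0.0
```

play_rows(increments="1 -2.5 0 0 1;1 -1.5 0 0 1;0 0 0 0 1;0 0 0 0 1;0 0 0 0 1")

```text
clock: 27.63
position: [0.5045, 0.0515, 0.3068]
ee_rot: [-0.682, 3.066, 0.001]
force: [-0.2, 0.4, -0.7]
width: 1.0
gripper_force: 0.0
```

```bash
python3 - <<'E'
from m import *
u=np.array([np.cos(np.radians(25)),np.sin(np.radians(25))]);v=np.array([-u[1],u[0]]);h=np.array([.568,.0785,0])
p=vision.get_image("wrist");q=cloud(p);d=q-h;a=d[...,:2]@u;w=d[...,:2]@v;z=q[...,2]
for t in("small_walnut","large_walnut"):
    for o in cut_out(t,p)[:2]:
        m=o["mask"];print(t,round(o["confidence"],2),np.round(o["point"]),np.nanmedian(a[m]).round(3),np.nanmedian(w[m]).round(3),np.nanmedian(z[m]).round(3),np.nanmax(z[m]).round(3),m.sum())
b=vision.get_image("scene")["frame"]
im=np.vstack([cv2.resize(p["frame"],(480,360)),cv2.resize(b[170:310,190:470],(480,240))])
cv2.imwrite("pics/end.png",im[...,::-1])
E
```

```text
27.6333 [0.5045 0.0515 0.3068]
[[-0.906 -0.424  0.   ]
 [-0.424  0.906  0.001]
 [-0.     0.001 -1.   ]] [-0.27  0.18  0.07  1.73 -0.01  1.23  1.82]
small_walnut 0.63 [137. 321.] -0.134 0.005 0.033 0.038 496
```

View pics/end.png

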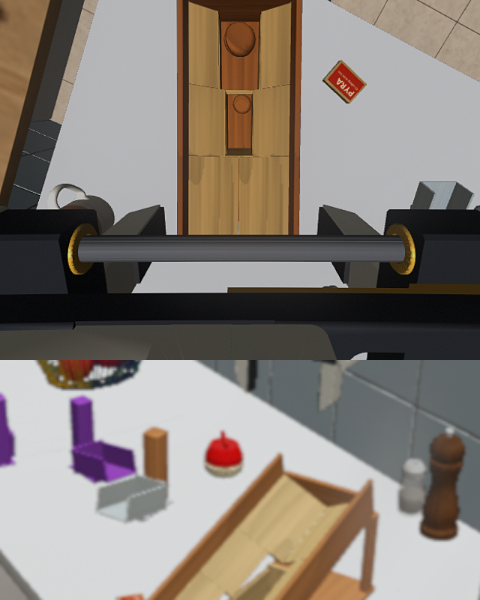

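The wrist view shows the small walnut in the narrow hole at (241,103) and the large one in the wide hole at (240,38). The scoop stands upright at (150,470), empty and released.

```bash
python3 -c "
from cell import job
print(job.sign_off())"
```

```text
the job is handed in; nothing more can be done
None
```

The job is handed in: the last camera check showed the small walnut in the narrow hole, the large one in the wide hole, and the empty scoop upright on the table, released and clear of the ramp. The hand-in returned no verdict.

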